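# Hold a casket hinge in line for its pin

### The job

First arm the pin setter: push the green button on the grey start box fully down and let it come back up. Then lift the dark walnut lid piece, the one whose brass leaf has a single middle knuckle, out of the white rack and lower that knuckle fully home between the two brass knuckles of the jamb leaf, so that the three knuckle holes line up. Finish while still gripping the lid piece and holding it upright there, ready for the pin, and leave the other lid piece, the hammer, the pliers and the pin jar where they are.

Things in the scene. Friction and masses are not known exactly. Their poses are not given: they have to be found in the camera images.
- start (a joint): green spring push button, 28 mm across, facing up on top of the grey start box (60 x 60 x 40 mm). Value is how far it is pressed: 0 up, 0.006 m fully down (about 5 N); it springs back when released.
- start_top (a point): centre of the green button's top face, 58 mm above the bench when up; the point moves down with the button.
- fixture: fixture fixed to the bench: dark steel base 150 x 180 x 12 mm; on the -x side of the hinge line a dark wooden jamb block (top 48 mm up) with a brass jamb leaf; blue pin setter (68 mm high), 67 to 127 mm from the origin towards -y, its 6 mm pin pointing along the hinge line. Origin on the bench straight below the gap between the jamb knuckles; y along the hinge line, z up.
- jamb_gap (a point): centre of the gap between the two brass jamb knuckles, on the hinge line, 50 mm above the bench; axes as fixture. The knuckles (20 mm outer diameter, 20 mm long, 12 mm hole, 3 mm chamfers) are centred 23 mm from it along +y and -y: the gap is 26 mm wide, open above. Below, a fixed 90 degree V cradle, 24 mm wide at its mouth, supports a 20 mm knuckle exactly on the line.
- lid_leaf: lid piece to use (loose, about 0.15 kg): dark walnut stile 18 (x) x 70 (y) x 52 mm tall, below it a brass leaf with ONE middle knuckle, 20 mm outer diameter, 20 mm long, 12 mm hole along y. Origin at the centre of that hole; z up to the stile, which spans 14 to 66 mm above it. Both faces alike: either may look to the jamb block. Starts upright in the rack; topples from the cradle if let go.
- other_leaf: the lid piece that does not match: pale wood stile of the same size, steel leaf with TWO knuckles (12 mm long, 14 mm either side of the middle). Origin and axes as for lid_leaf. To be left in the rack.
- rack: white-painted rack fixed to the bench, base 70 x 220 x 8 mm; origin at its underside centre, y along its length. The two lid pieces stand upright in it end to end, 52 mm either side of the origin along y (which is where varies), their y along the rack's; their origins are 21 mm and their tops 87 mm above the bench. Lips 41 mm high and 22 mm apart stand beside the stiles' lower ends.
- hammer: small hammer lying on the bench beyond the fixture, 220 mm long; leave alone.
- pliers: black-handled pliers lying on the bench at the right, 125 mm long, 15 mm high; leave alone.
- pin_jar: jar of pins, 52 mm across, 70 mm high, standing on the bench beyond the start box; origin at its underside centre; leave alone.
Not all that is in view belongs to the job. Leave any orange or turquoise look-alike of the lid_leaf alone.

How it is judged:
By the outcome, as a careful person would: the job done as asked, in the order asked, and still so for the second after the job is handed in, while the arm keeps its last pose, push and grip.
It also fails if it takes over 61 s, if anything falls off the work surface, if the arm or the gripper's body presses on something with over 40 N, if the wrist force passes 120 N, or if a joint passes its speed limit or range.

### The arm

A 7-joint arm with a two-finger parallel gripper is mounted at the origin on the work surface. World frame = base frame: x ahead of the robot, y to its left, z up, the work surface at z = 0. Lengths are in m, angles in rad, forces in N, time in s.
With the tool pointing down it reaches from about 0.425 to 1.025 m from the base axis. Payload 3.6 kg.
Tool frame: the origin (TCP) lies on the centre line of the jaws, within the pads' length; the fingertips stand 25 mm ahead of it and the grasp point (between the pads) lies 6 mm ahead of it (manip.tips_ahead is the distance from the TCP to the fingertips, in m); z points along the fingers, y is the line along which they close (so a half turn about z gives the same grasp; the last joint's range is limited). The gripper opens to 85 mm and grips with 20 to 120 N. Pads are 22 mm wide; open, the fingers measure 114 mm over their backs; the gripper's body (76 mm by 85 mm) begins 54 mm behind the grasp point. The pads swing forward as they close: fully open they stand 13 mm farther back than shut.
Start: joints at [-1.389, 0.591, 0.048, 1.609, -0.033, 0.943, -0.034], TCP at [0.197, 0.698, 0.256] pointing down, gripper open.
Joint ranges: [-2.69, 2.69], [-0.47, 2.24], [-1.27, 1.36], [0.19, 2.51], [-1.53, 4.68], [0.08, 2.07], [-3.09, 3.09]. Speed limits (rad/s): [2.57, 2.57, 3.14, 3.14, 3.14, 3.14, 3.14].

### API

Orientations are given as a 3x3 rotation matrix whose columns are the frame's x, y, z axes.
In Python, from bench import get_obs, cams, order, manip gives the robot as it stands.
- The arm moves only by the tool move_arm, never from a script. Its argument "plan" is one flat list of numbers, 5 for each row, row after row: the shift along the tool's x, y, z in m, then the turn about the tool's z in degrees, then the opening, from -1 (shut) to 1 (fully open). In form: [dx, dy, dz, roll, claw, dx, dy, dz, roll, claw, ...]. A call has 1 to 12 rows; each row shifts and turns the commanded pose from where the row before left it, along the tool's axes as they then stand; what a row does not reach is not made up. A row lasts 1/8 s, in which the tool goes at most 62.5 mm and 10.7 degrees, less where a joint would pass 70% of its speed; a pose out of reach is approached as far as the arm can. A call is refused whole if a number of a shift passes 0.0625 or a number of a turn 10.7, either way. A call with a gripper value outside its range is refused whole. The fingers move at their own pace and stop on an object; "squeeze" is the grip in N (left out, the last holds). Time passes only in rows, so rows that do not move let the fingers close. It gives the time, the measured TCP pose, the force, the opening and the grip force at its end, in the units of the state.
- get_obs(): the state, without advancing time (a new reading comes with each control period).
- cams.grab_frame(name): name is "scene" or "top" or "wrist"; returns a dict with "pixels" (420x560x3 uint8, red, green, blue), "z_map" (420x560 float32, m along the optical axis (not along the pixel's ray), 0 where there is no reading), "intrinsics" (3x3 intrinsics, pixels), "R" (3x3) and "t" (3): a world point X has camera coordinates R X + t. Camera axes: x right, y down, z forward; pixel columns grow to the right and rows downward; lengths in m; the calibration is good to about 2 mm. The wrist camera is an equidistant fisheye: a pixel r from the principal point sees the ray r / f radians off the axis. A picture is of the moment at which its call begins.
- order.sign_off(): hands the job in; it is judged then, once.
The state is a dict: "time": time; "qpos": joint angles; "dq": joint speeds; "effort": joint torques, N m; "eef_pos": TCP position; "tcp_rot": TCP orientation; "contact_force": force on the tool from outside, world axes, zero at the start; "torque": the same for the moment, N m; "width": opening from 0.0 (shut) to 1.0 (fully open); "gripper_force": force on a finger pad.
Only numpy, scipy, OpenCV 4.12 (cv2) and the standard library are available. Lean on these libraries where they do the work, as an engineer would, in place of code of your own. Each camera call takes 0.05 s, during which the arm holds its last target. There are 200 camera calls.

## Working session

There is one attempt and no reset: what is moved stays moved. The work goes in short steps, Python scripts to look and compute and a tool call to move; the robot and the scene stay as the last step left them, time stands still between calls to the robot, and variables do not carry over. Pictures are saved under pics/ and viewed, at most 10 in all, crops included, and the job is handed in when it is done.

Besides the shell and the picture viewer there is one more tool, called by a JSON object that holds its "method" and its "body", one argument or row to a line. move_arm: Moves the arm, as the interface text tells. Its arguments: {"type":"object","properties":{"plan":{"type":"array","items":{"type":"number"}},"squeeze":{"type":"number"}},"required":["plan"]}

```bash
mkdir -p pics
cat > h.py <<'E'
import numpy as np, cv2
from bench import get_obs, cams, order, manip
def grab(n):
    f=cams.grab_frame(n); np.savez(f'/tmp/{n}.npz',**f); return f
def load(n): return dict(np.load(f'/tmp/{n}.npz'))
def cloud(f):
    z=f['z_map'];K=f['intrinsics'];v,u=np.mgrid[:z.shape[0],:z.shape[1]]
    P=np.stack([(u-K[0,2])/K[0,0]*z,(v-K[1,2])/K[1,1]*z,z],-1)
    W=(P-f['t'])@f['R']; W[z==0]=np.nan; return W
def save(p,img): cv2.imwrite(p,cv2.cvtColor(img,cv2.COLOR_RGB2BGR))
E
python3 - <<'E'
from h import *
a=grab('scene');b=grab('top')
save('pics/s.png',cv2.resize(a['pixels'],(800,600)));save('pics/t.png',cv2.resize(b['pixels'],(800,600)))
o=get_obs();print(o['time'],o['eef_pos'],o['tcp_rot'],o['width'],manip.tips_ahead)
E
```

```text
0.1 [0.19720872 0.69694718 0.25525655] [[-9.62233533e-01  2.72224942e-01 -4.57553756e-04]
 [ 2.72225313e-01  9.62231585e-01 -1.93799021e-03]
 [-8.72965963e-05 -1.98935688e-03 -9.99998017e-01]] 1.0005214196877177 0.025
```

View pics/s.png

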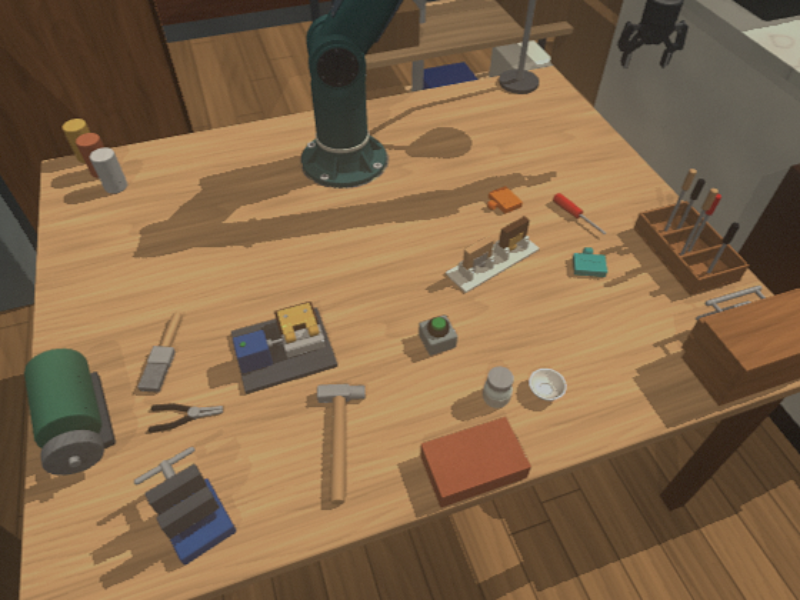

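View pics/t.png

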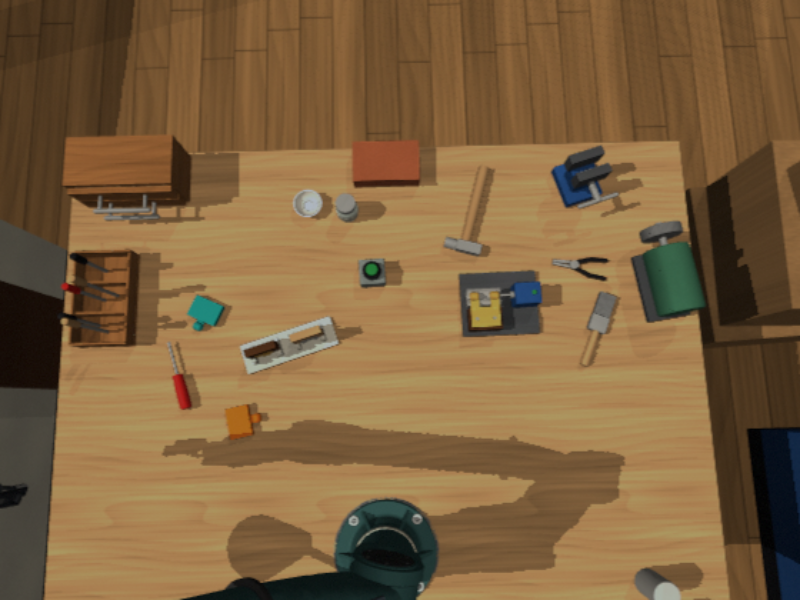

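The scene view shows the start box at (438,333), the rack at (492,262) and the fixture at (285,345). Candidates for lid_leaf are the dark walnut piece with a brass leaf, scene (515,233) / top (262,349), and the pale piece, scene (478,258) / top (305,336). The orange (505,200) and turquoise (590,263) pieces are look-alikes. The walnut piece fits the description. Next I'll measure and confirm it in a crop.

Run:
```python
from h import *
a=load('scene');b=load('top')
W=cloud(b);p=b['pixels'].astype(int);hsv=cv2.cvtColor(b['pixels'],cv2.COLOR_RGB2HSV)
def roi(x0,y0,x1,y1):
    m=np.zeros(W.shape[:2],bool);m[int(y0*.7):int(y1*.7),int(x0*.7):int(x1*.7)]=1;return m&np.isfinite(W[...,2])
def rep(n,m):
    Q=W[m];
    if len(Q)<4: print(n,'few');return
    r=cv2.minAreaRect((Q[:,:2]*1000).astype(np.float32))
    print(n,len(Q),'med',Q.round(4).mean(0).round(4),'z',np.percentile(Q[:,2],[5,95]).round(3),'rect',np.round(r[0],1),np.round(r[1],1),round(r[2],1))
z=W[...,2]
m=roi(350,250,395,295);rep('green',m&(hsv[...,1]>150)&(hsv[...,0]>45)&(hsv[...,0]<80)&(z>.05));rep('box',m&(z>.03))
m=roi(235,310,345,380);rep('rack',m&(z>.004))
rep('dark',roi(235,330,285,370)&(z>.075));rep('pale',roi(284,318,330,350)&(z>.075))
m=roi(450,260,550,345);rep('base',m&(z>.007));rep('setter',m&(z>.062));rep('setblue',m&(z>.055)&(hsv[...,0]>105)&(hsv[...,0]<130)&(hsv[...,1]>120))
rep('knuck',m&(z>.052)&(z<.0625)&(np.arange(560)[None]<.7*508))
rep('brass',m&(hsv[...,0]>15)&(hsv[...,0]<35)&(hsv[...,1]>120)&(z>.04))
c1=cv2.resize(b['pixels'][185:240,315:385],None,fx=5.7,fy=5.7,interpolation=cv2.INTER_CUBIC)
c2=cv2.resize(a['pixels'][145:207,305:385],None,fx=5,fy=5,interpolation=cv2.INTER_CUBIC)
c3=cv2.resize(a['pixels'][205:280,155:240],None,fx=4.7,fy=4.7,interpolation=cv2.INTER_CUBIC)
H=360;can=np.zeros((600,800,3),np.uint8)
c1=cv2.resize(c1,(400,300));c2=cv2.resize(c2,(400,300));c3=cv2.resize(c3,(400,300))
can[:300,:400]=c1;can[:300,400:]=c2;can[300:,:400]=c3
can[300:,400:]=cv2.resize(b['pixels'][215:265,165:240],(400,300),interpolation=cv2.INTER_CUBIC)
save('pics/c.png',can)
```

```text
green 60 med [0.6233 0.0178 0.061 ] z [0.054 0.066] rect [623.7  17.4] [24.8 27.2] 7.3
box 324 med [0.6212 0.0195 0.0465] z [0.035 0.064] rect [624.6  20. ] [61.  59.6] 2.6
rack 1497 med [0.4597 0.2138 0.0273] z [0.004 0.088] rect [463.4 216.9] [256.8 160.3] 88.5
dark 135 med [0.4463 0.2661 0.0862] z [0.082 0.09 ] rect [446.7 266.2] [18.3 69.3] 16.1
pale 140 med [0.4767 0.1667 0.0859] z [0.079 0.09 ] rect [477.2 167.4] [17.7 69.9] 17.4
base 2388 med [ 0.542 -0.274  0.031] z [0.009 0.069] rect [ 537.9 -283.2] [231.6 171.6] 89.4
setter 283 med [ 0.5586 -0.33    0.0681] z [0.064 0.073] rect [ 561.1 -286.7] [151.8  50. ] 88.2
setblue 265 med [ 0.5577 -0.3304  0.0678] z [0.062 0.072] rect [ 558.9 -332.2] [49.8 59.9] 0.9
knuck 257 med [ 0.5257 -0.2377  0.0548] z [0.052 0.06 ] rect [ 525.1 -246.4] [85.4 88.7] 88.1
brass 411 med [ 0.5212 -0.2382  0.0528] z [0.048 0.06 ] rect [ 526.3 -238.6] [78.6 70.4] 0.7
```

View pics/c.png

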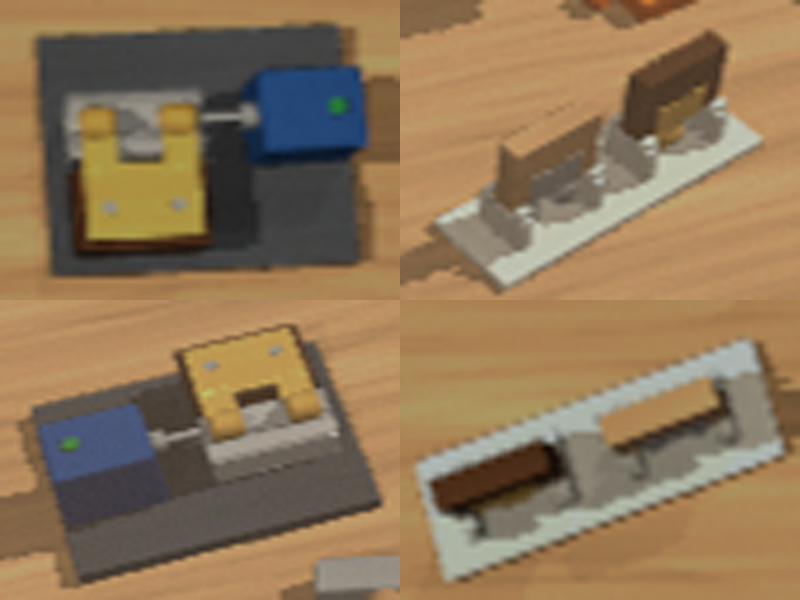

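The crop confirms it: the walnut piece with the single brass middle knuckle is at top (262,349). Its world position is (0.447, 0.266), top at z 0.086, yaw about 17°. The button is at (0.624, 0.017). I'll start towards the button with the jaws shut, turning to the rack yaw on the way.

{"method": "move_arm", "body": {
  "plan": [0, 0, 0, 9.5, -1, 0, 0, 0, 9.5, -1, 0, 0, 0, 9.5, -1, 0, 0, 0, 9.5, -1, 0, 0, 0, 9.5, -1, 0, 0, 0, 9.5, -1, -0.05, 0.0135, 0, 0, -1, -0.05, 0.0135, 0, 0, -1, -0.05, 0.0135, 0, 0, -1, -0.05, 0.0135, 0, 0, -1, -0.05, 0.0135, 0, 0, -1, -0.05, 0.0135, 0, 0, -1]
}}

```text
time: 1.6
eef_pos: [0.3641, 0.4333, 0.2561]
tcp_rot: [[-0.296, 0.955, -0.0], [0.955, 0.296, -0.0], [-0.0, -0.0, -1.0]]
contact_force: [0.2, 0.2, -0.1]
width: -0.002
gripper_force: 0.0
```

{"method": "move_arm", "body": {
  "plan": [-0.05, 0.0135, 0, 0, -1, -0.05, 0.0135, 0, 0, -1, -0.05, 0.0135, 0, 0, -1, -0.05, 0.0135, 0, 0, -1, -0.05, 0.0135, -0.02, 0, -1, -0.05, 0.0135, -0.02, 0, -1, -0.05, 0.0135, 0.02, 0, -1, -0.05, 0.0135, 0.02, 0, -1, -0.05, 0.013, 0, 0, -1, -0.025, 0.007, 0, 0, -1, 0, 0, 0, 0, -1, 0, 0, 0, 0, -1]
}}

```text
time: 3.1
eef_pos: [0.6254, 0.0205, 0.2558]
tcp_rot: [[-0.297, 0.955, -0.002], [0.955, 0.297, 0.001], [0.002, -0.001, -1.0]]
contact_force: [-0.4, 0.2, -0.8]
width: 0.001
gripper_force: 0.0
```

```bash
cat >> h.py <<'E'
def to(x,y,z,yaw=None):
    o=get_obs();R=o['tcp_rot'];d=np.array([x,y,z])-o['eef_pos']
    w=np.degrees(np.arctan2(R[1,1],R[0,1]))
    print('t',round(o['time'],2),'pos',o['eef_pos'].round(4),'yaw',w.round(2),'F',o['contact_force'].round(1),'w',round(o['width'],3),'gf',round(float(np.max(o['gripper_force'])),1),'zaxis',R[:,2].round(4))
    if yaw is not None:
        a=np.radians(yaw);c,s=np.cos(a),np.sin(a);print('after roll',round(w-yaw,2),':',np.array([-s*d[0]+c*d[1],c*d[0]+s*d[1],-d[2]]).round(4))
    print('now axes:',(R.T@d).round(4))
E
python3 -c "
from h import *
to(.624,.0175,.09)
f=grab('wrist');print(f['intrinsics'],f['R'].round(3),f['t'].round(3))"
```

```text
t 3.1 pos [0.6254 0.0205 0.2558] yaw 17.27 F [-0.4  0.2 -0.8] w 0.001 gf 0.0 zaxis [-0.0017  0.0011 -1.    ]
now axes: [-0.0027 -0.002   0.1658]
[[325.1922621    0.         281.85376024]
 [  0.         325.1922621  213.47288716]
 [  0.           0.           1.        ]] [[ 0.955  0.296 -0.001]
 [ 0.281 -0.905  0.318]
 [ 0.093 -0.304 -0.948]] [-0.603 -0.198  0.327]
```

{"method": "move_arm", "body": {
  "plan": [-0.003, -0.002, 0.05, 0, -1, 0, 0, 0.05, 0, -1, 0, 0, 0.05, 0, -1, 0, 0, 0.015, 0, -1, 0, 0, 0, 0, -1, 0, 0, 0, 0, -1]
}}

```text
time: 3.9
eef_pos: [0.6267, 0.0159, 0.0933]
tcp_rot: [[-0.296, 0.955, 0.004], [0.955, 0.296, 0.0], [-0.001, 0.004, -1.0]]
contact_force: [-0.5, -0.3, -0.3]
width: 0.0
gripper_force: 0.0
```

{"method": "move_arm", "body": {
  "plan": [0, 0, 0.007, 0, -1, 0, 0, 0.004, 0, -1, 0, 0, 0.003, 0, -1, 0, 0, 0.001, 0, -1, 0, 0, 0, 0, -1]
}}

```text
time: 4.53
eef_pos: [0.6272, 0.0156, 0.0807]
tcp_rot: [[-0.295, 0.955, 0.004], [0.955, 0.295, 0.002], [0.001, 0.004, -1.0]]
contact_force: [-3.8, 1.8, 26.0]
width: -0.0
gripper_force: 13.3
```

Run:
```python
from h import *
to(.6237,.0174,.077)
a=grab('scene');f=grab('wrist')
can=np.zeros((600,800,3),np.uint8)
can[:,:400]=cv2.resize(a['pixels'][195:255,285:325],(400,600),interpolation=cv2.INTER_CUBIC)
can[:300,400:]=cv2.resize(f['pixels'],(400,300))
save('pics/b.png',can)
```

```text
t 4.53 pos [0.6272 0.0156 0.0807] yaw 17.16 F [-3.8  1.8 26. ] w -0.0 gf 13.3 zaxis [ 0.0039  0.002  -1.    ]
now axes: [ 0.0028 -0.0028  0.0037]
```

View pics/b.png

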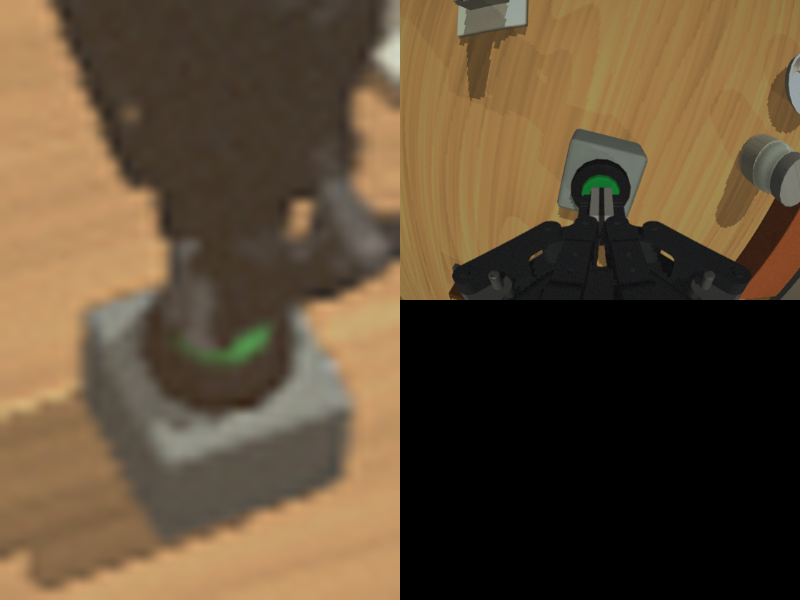

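The jaws cover the back of the green button, which is visible from about (580,188) to (622,195), so they may be sitting on the black collar behind it. I'll check with wrist depth.

```bash
cat >> h.py <<'E'
def fcloud(f):
    z=f['z_map'];K=f['intrinsics'];v,u=np.mgrid[:z.shape[0],:z.shape[1]]
    x=(u-K[0,2])/K[0,0];y=(v-K[1,2])/K[1,1];r=np.hypot(x,y)+1e-9
    k=np.tan(np.minimum(r,1.4))/r
    P=np.stack([x*k*z,y*k*z,z],-1);W=(P-f['t'])@f['R'];W[z==0]=np.nan;return W
E
python3 - <<'E'
from h import *
f=load('wrist');W=fcloud(f);h=cv2.cvtColor(f['pixels'],cv2.COLOR_RGB2HSV)
g=(h[...,1]>150)&(h[...,0]>45)&(h[...,0]<80)
Q=W[g];print(len(Q),np.nanmedian(Q,0).round(4),np.nanpercentile(Q,[3,97],0).round(4))
for v in range(210,280,4): print(v,W[v,281].round(4),f['pixels'][v,281])
print(W[265,245:320:5].round(4))
E
```

```text
923 [0.622  0.0265 0.0542] [[0.6129 0.0165 0.0511]
 [0.6362 0.0317 0.0558]]
210 [0.6178 0.0448 0.0382] [114 120 109]
214 [0.6183 0.0432 0.0395] [106 111 101]
218 [0.6191 0.0407 0.0383] [105 112 100]
222 [0.6197 0.0389 0.0391] [83 86 80]
226 [0.6195 0.0393 0.046 ] [24 25 23]
230 [0.6196 0.0389 0.0506] [28 28 26]
234 [0.6202 0.0371 0.0509] [28 25 29]
238 [0.6208 0.0352 0.0514] [23 24 26]
242 [0.6213 0.0333 0.0517] [29 29 30]
246 [0.6219 0.0316 0.0524] [24 87 37]
250 [0.6223 0.0302 0.054 ] [ 19 116  43]
254 [0.6229 0.0283 0.0544] [ 19 111  43]
258 [0.6234 0.0265 0.055 ] [ 16 111  40]
262 [0.624  0.0247 0.0556] [24 74 32]
266 [0.6235 0.0263 0.0628] [20 22 24]
270 [0.6235 0.0263 0.0668] [24 22 19]
274 [0.6235 0.0262 0.0703] [25 25 19]
278 [0.6236 0.0258 0.0733] [32 28 28]
[[0.6077 0.0158 0.0518]
 [0.6102 0.016  0.0507]
 [0.6125 0.0177 0.0526]
 [0.6147 0.0198 0.0551]
 [0.6171 0.02   0.054 ]
 [0.6187 0.0243 0.061 ]
 [0.6209 0.0249 0.0608]
 [0.6232 0.0256 0.0608]
 [0.6253 0.0269 0.0619]
 [0.6276 0.0272 0.0613]
 [0.63   0.0277 0.0608]
 [0.6337 0.0251 0.054 ]
 [0.6361 0.0258 0.0541]
 [0.639  0.0256 0.052 ]
 [0.6415 0.0261 0.0517]]
```

{"method": "move_arm", "body": {
  "plan": [0, 0, -0.015, 0, -1, 0.003, -0.003, -0.002, 0, -1, 0, 0, 0, 0, -1]
}}

```text
time: 5.0
eef_pos: [0.6202, 0.018, 0.0927]
tcp_rot: [[-0.296, 0.955, -0.002], [0.955, 0.296, 0.0], [0.001, -0.002, -1.0]]
contact_force: [0.0, -0.3, -0.2]
width: 0.0
gripper_force: 0.0
```

```bash
cat > g.py <<'E'
from h import *
to(.6237,.0174,.077)
f=grab('wrist');W=fcloud(f);h=cv2.cvtColor(f['pixels'],cv2.COLOR_RGB2HSV)
g=(h[...,1]>150)&(h[...,0]>45)&(h[...,0]<80)
Q=W[g];print(len(Q),np.nanmedian(Q,0).round(4),np.nanpercentile(Q,[3,97],0).round(4))
E
python3 g.py
```

```text
t 5.0 pos [0.6202 0.018  0.0927] yaw 17.23 F [ 0.  -0.3 -0.2] w 0.0 gf 0.0 zaxis [-2.2e-03  3.0e-04 -1.0e+00]
now axes: [-0.0017  0.0032  0.0157]
1004 [0.6259 0.0278 0.0602] [[0.6132 0.0206 0.0517]
 [0.6373 0.0322 0.062 ]]
```

{"method": "move_arm", "body": {
  "plan": [0, 0, 0.009, 0, -1, 0, 0, 0.004, 0, -1, 0, 0, 0.003, 0, -1, 0, 0, 0.001, 0, -1, 0, 0, 0.001, 0, -1, 0, 0, 0, 0, -1]
}}

```text
time: 5.8
eef_pos: [0.6216, 0.0175, 0.0804]
tcp_rot: [[-0.295, 0.956, -0.001], [0.956, 0.295, 0.003], [0.003, 0.0, -1.0]]
contact_force: [-10.3, 0.8, 41.1]
width: 0.0
gripper_force: 20.8
```

```bash
python3 g.py
```

```text
t 5.8 pos [0.6216 0.0175 0.0804] yaw 17.15 F [-10.3   0.8  41.1] w 0.0 gf 20.8 zaxis [-5.0e-04  3.1e-03 -1.0e+00]
now axes: [-0.0007  0.0019  0.0034]
616 [0.6273 0.0281 0.0538] [[0.6137 0.02   0.0512]
 [0.6377 0.0319 0.0555]]
```

The green top dropped about 6 mm against a stiff stop (41 N), so the button is fully down. I'll release it and go above the walnut piece.

{"method": "move_arm", "body": {
  "plan": [0, 0, -0.03, 0, -1, 0, 0, -0.05, 0, -1, 0, 0, -0.05, 0, -1, 0.03, -0.01, 0, 0, 0, 0.05, -0.016, 0, 0, 0, 0.05, -0.016, 0, 0, 0, 0.05, -0.016, 0, 0, 0, 0.05, -0.016, 0, 0, 0, 0.04, -0.014, 0, 0, 0, 0.02, -0.006, 0, 0, 0, 0, 0, 0, 0, 0, 0, 0, 0, 0, 0]
}}

```text
time: 7.35
eef_pos: [0.4465, 0.2656, 0.205]
tcp_rot: [[-0.294, 0.956, 0.0], [0.956, 0.294, -0.001], [-0.001, -0.0, -1.0]]
contact_force: [1.1, 0.3, 0.5]
width: 0.497
gripper_force: 0.0
```

Run:
```python
from h import *
to(.4467,.2662,.2,17)
a=grab('scene');W=cloud(a);h=cv2.cvtColor(a['pixels'],cv2.COLOR_RGB2HSV)
g=(h[...,1]>150)&(h[...,0]>45)&(h[...,0]<80);g[:,:290]=0;g[:,325:]=0;g[:215]=0;g[245:]=0
print('button',np.nanmedian(W[g],0))
f=grab('wrist');W=fcloud(f)
z=W[...,2];m=(z>.076)&(z<.097)&(np.hypot(W[...,0]-.4467,W[...,1]-.2662)<.05)
Q=W[m];print(len(Q),cv2.minAreaRect((Q[:,:2]*1000).astype(np.float32)),np.median(z[m]))
save('pics/w.png',f['pixels'])
```

```text
t 7.35 pos [0.4465 0.2656 0.205 ] yaw 17.12 F [1.1 0.3 0.5] w 0.497 gf 0.0 zaxis [ 1.0e-04 -1.1e-03 -1.0e+00]
after roll 0.12 : [0.0005 0.0003 0.005 ]
now axes: [0.0005 0.0003 0.005 ]
button [nan nan nan]
2039 ((447.4005432128906, 265.50555419921875), (17.865657806396484, 70.3976821899414), 17.338973999023438) 0.08583886702156673
  return np.nanmean(a, axis, out=out, keepdims=keepdims)
```

View pics/w.png

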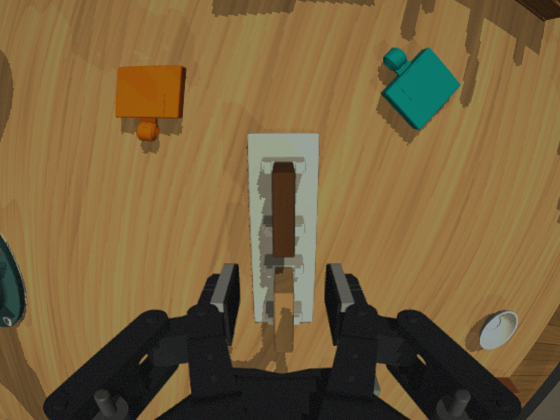

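The walnut lid is at (284,210) between the rack lips, and the measured pose (0.4474, 0.2655, yaw 17.3°) agrees with the top view. Descending to grip.

{"method": "move_arm", "body": {
  "plan": [0, 0.001, 0.04, 0, 0, 0, 0, 0.04, 0, 0, 0, 0, 0.03, 0, 0, 0, 0, 0.02, 0, 0, 0, 0, 0, 0, 0, 0, 0, 0, 0, 0]
}}

```text
time: 8.2
eef_pos: [0.4478, 0.2666, 0.0759]
tcp_rot: [[-0.294, 0.956, 0.001], [0.956, 0.294, 0.0], [-0.0, 0.001, -1.0]]
contact_force: [0.0, 0.3, -0.5]
width: 0.499
gripper_force: 0.0
```

{"method": "move_arm", "body": {
  "plan": [0, 0, 0, 0, -0.3, 0, 0, 0, 0, -0.5, 0, 0, 0, 0, -0.6, 0, 0, 0, 0, -1, 0, 0, 0, 0, -1, 0, 0, 0, 0, -1, 0, 0, 0, 0, -1],
  "squeeze": 60
}}

```text
time: 9.07
eef_pos: [0.4473, 0.2674, 0.0761]
tcp_rot: [[-0.296, 0.955, 0.001], [0.955, 0.296, 0.001], [0.001, 0.001, -1.0]]
contact_force: [-0.2, -1.1, 6.2]
width: 0.204
gripper_force: 58.4
```

{"method": "move_arm", "body": {
  "plan": [0, 0, -0.02, 0, -1, 0, 0, -0.04, 0, -1, 0, 0, -0.05, 0, -1, 0, 0, -0.05, 0, -1, 0, 0, -0.02, 0, -1, -0.03, -0.003, 0, 0, -1, -0.048, -0.005, 0, 0, -1, -0.048, -0.005, 0, 0, -1, -0.048, -0.005, 0, 0, -1, -0.048, -0.005, 0, 0, -1, -0.048, -0.005, 0, 0, -1, -0.048, -0.005, 0, 0, -1]
}}

```text
time: 10.58
eef_pos: [0.5088, -0.0477, 0.255]
tcp_rot: [[-0.296, 0.955, -0.001], [0.955, 0.296, 0.0], [0.001, -0.001, -1.0]]
contact_force: [0.6, 1.3, -1.8]
width: 0.204
gripper_force: 58.8
```

{"method": "move_arm", "body": {
  "plan": [-0.048, -0.005, 0, 0, -1, -0.048, -0.006, 0, 0, -1, -0.048, -0.006, 0, 0, -1, -0.048, -0.006, 0, 0, -1, -0.03, -0.003, 0, 0, -1, -0.02, -0.001, 0, 0, -1, 0, 0, 0, 8, -1, 0, 0, 0, 7.5, -1, 0, 0, 0, 0, -1, 0, 0, 0, 0, -1, 0, 0, 0, 0, -1]
}}

```text
time: 11.95
eef_pos: [0.5552, -0.2852, 0.2553]
tcp_rot: [[-0.031, 1.0, 0.0], [1.0, 0.031, 0.0], [0.0, 0.0, -1.0]]
contact_force: [0.5, -0.6, -1.5]
width: 0.202
gripper_force: 58.8
```

Run:
```python
from h import *
to(.5565,-.234,.2,1.7)
f=grab('wrist');b=grab('top');save('pics/w2.png',cv2.resize(f['pixels'],(800,600),interpolation=cv2.INTER_CUBIC))
W=fcloud(f);T=cloud(b);h=cv2.cvtColor(b['pixels'],cv2.COLOR_RGB2HSV)
g=(h[...,1]>150)&(h[...,0]>45)&(h[...,0]<80)
Q=T[g];Q=Q[np.hypot(Q[:,0]-.624,Q[:,1]-.0175)<.03];print('button now',len(Q),Q.mean(0))
```

```text
t 11.95 pos [ 0.5552 -0.2852  0.2553] yaw 1.79 F [ 0.5 -0.6 -1.5] w 0.202 gf 58.8 zaxis [ 0.e+00  4.e-04 -1.e+00]
after roll 0.09 : [0.0512 0.0029 0.0553]
now axes: [0.0511 0.0029 0.0553]
button now 60 [0.62383877 0.01832644 0.06104214]
```

View pics/w2.png

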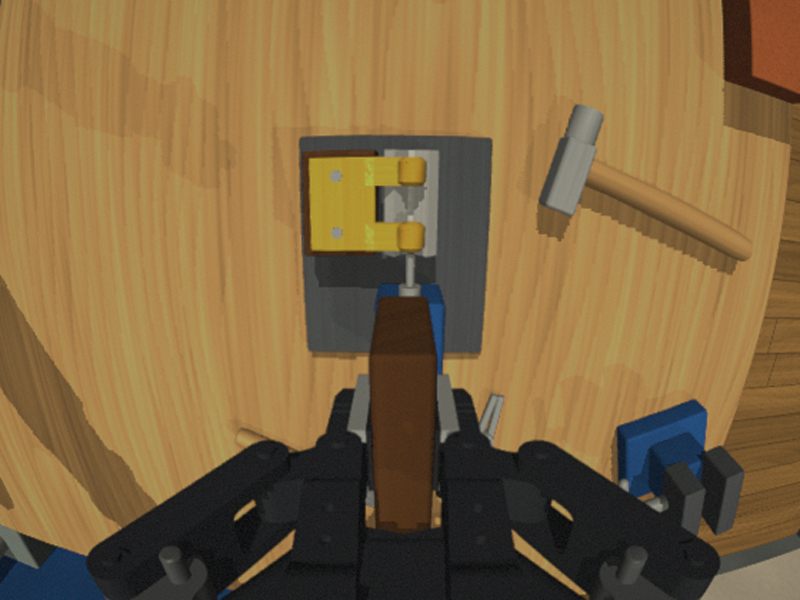

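Wrist view: the jamb knuckles are at (411,170) and (411,236), with the setter pin pointing into the near knuckle at (409,270). The gripped walnut lid is at (403,400), upright. I'll measure the knuckles, the gap and the lid in the jaws.

Run:
```python
from h import *
f=load('wrist');W=fcloud(f);h=cv2.cvtColor(f['pixels'],cv2.COLOR_RGB2HSV);z=W[...,2]
br=(h[...,0]>15)&(h[...,0]<35)&(h[...,1]>150)
for n,(v0,v1) in dict(far=(105,135),near=(150,180)).items():
    m=np.zeros(z.shape,bool);m[v0:v1,272:302]=1;m&=br
    Q=W[m];c=cv2.minAreaRect((Q[:,:2]*1000).astype(np.float32));print(n,len(Q),np.round(c[0],1),np.round(c[1],1),round(c[2],1),'ztop',np.percentile(Q[:,2],97).round(4))
    t=Q[Q[:,2]>np.percentile(Q[:,2],80)];print(' ridge',t.mean(0).round(4), 'y',np.percentile(Q[:,1],[1,99]).round(4))
print('gap column'); 
for v in range(128,205,4): print(v,W[v,287].round(4),f['pixels'][v,287])
# base + jamb leaf edges for yaw
m=br.copy();m[:,:205]=0;m[:,305:]=0;m[:100]=0;m[185:]=0
Q=W[m];print('leaf',cv2.minAreaRect((Q[:,:2]*1000).astype(np.float32)))
blue=(h[...,0]>105)&(h[...,0]<130)&(h[...,1]>120)&(z>.06)&(z<.075);blue[:195]=0;blue[:,330:]=0
m=(z>.009)&(z<.02);m[:90]=0;m[250:]=0;m[:,:200]=0;m[:,360:]=0
m=cv2.morphologyEx(m.astype(np.uint8),cv2.MORPH_OPEN,np.ones((3,3)))>0
Q=W[m];print('base',cv2.minAreaRect((Q[:,:2]*1000).astype(np.float32)))
# lid
m=(h[...,1]>90)&(z>.14)&(z<.3);m[:200]=0;m[375:]=0;m[:,255:]&=True;m[:,:250]=0;m[:,315:]=0
m&=(h[...,0]<20)
R=get_obs();P=(W[m]-R['eef_pos'])@R['tcp_rot'];print('lid in tool',len(P),np.percentile(P,[1,50,99],0).round(4))
for v in (212,220,240,260):
    r=P[(np.nonzero(m)[0]==v)];print(v,r.min(0).round(4),r.max(0).round(4))
```

```text
far 498 [ 555.4 -214.3] [24.4 18.8] 1.8 ztop nan
 ridge [nan nan nan] y [nan nan]
near 482 [ 556.4 -260.6] [24.2 19.3] 2.5 ztop nan
 ridge [nan nan nan] y [nan nan]
gap column
128 [ 0.5581 -0.2222  0.058 ] [112  86  27]
132 [ 0.5587 -0.228   0.0323] [116 114 103]
136 [ 0.5588 -0.2322  0.0327] [118 117 106]
140 [ 0.5589 -0.2364  0.0329] [117 116 105]
144 [ 0.559  -0.2404  0.0348] [116 113 104]
148 [ 0.5592 -0.2448  0.0333] [113 112 101]
152 [ 0.5593 -0.2489  0.0339] [177 173 157]
156 [ 0.5593 -0.2516  0.0441] [173 134  43]
160 [ 0.5591 -0.2532  0.06  ] [177 144  46]
164 [ 0.5592 -0.2574  0.0585] [178 145  45]
168 [ 0.5594 -0.2614  0.0583] [177 146  47]
172 [ 0.5595 -0.2653  0.0587] [178 145  46]
176 [ 0.5597 -0.2699  0.0563] [98 76 33]
180 [ 0.5599 -0.275   0.0517] [121 120 111]
184 [ 0.5601 -0.2792  0.0514] [142 141 129]
188 [ 0.5602 -0.2832  0.0519] [144 143 130]
192 [ 0.5604 -0.2874  0.052 ] [143 143 131]
196 [ 0.5605 -0.2919  0.0511] [142 142 130]
200 [nan nan nan] [129 128 116]
204 [ 0.5607 -0.2986  0.057 ] [143 142 131]
leaf ((nan, nan), (0.0, 0.0), 0.0)
base ((547.726806640625, -277.57025146484375), (150.70130920410156, 180.08389282226562), 1.2378381490707397)
lid in tool 6905 [[-0.0285 -0.0087 -0.0109]
 [ 0.0162 -0.     -0.0094]
 [ 0.0336  0.0084  0.0359]]
212 [ 0.0327 -0.0083  0.0309] [0.0337 0.0078 0.034 ]
220 [ 0.0327 -0.0081  0.0191] [0.0339 0.0076 0.0225]
240 [ 0.0324 -0.0086 -0.0031] [0.0338 0.0081 0.0001]
260 [ 0.0279 -0.0085 -0.0106] [ 0.0291  0.0081 -0.0082]<stdin>:7: RuntimeWarning: Mean of empty slice.
  ret = um.true_divide(
```

Run:
```python
from h import *
f=load('wrist');W=fcloud(f);h=cv2.cvtColor(f['pixels'],cv2.COLOR_RGB2HSV);z=W[...,2]
br=(h[...,0]>15)&(h[...,0]<35)&(h[...,1]>120)
for y0,y1 in ((-.222,-.207),(-.268,-.253)):
    m=br&(W[...,1]>y0)&(W[...,1]<y1)&(z>.04)
    Q=W[m]
    for a in np.arange(.535,.575,.003):
        s=Q[(Q[:,0]>=a)&(Q[:,0]<a+.003)]
        if len(s): print(round(a+.0015,4),np.median(s[:,2]).round(4),end=' | ')
    print('xmax',np.nanpercentile(Q[:,0],99).round(4))
m=(h[...,1]<60)&(z>.045)&(z<.056)&(W[...,1]<-.276)&(W[...,1]>-.288)&(abs(W[...,0]-.56)<.02)
Q=W[m];print('pin',len(Q),np.percentile(Q[:,0],[2,50,98]).round(4))
# same from top
T=cloud(load('top'));m=(abs(T[...,0]-.557)<.025)&(abs(T[...,1]+.2375)<.035)&(T[...,2]>.053)
print('V cradle');m=(abs(W[...,1]+.2375)<.008)&(abs(W[...,0]-.558)<.02);Q=W[m]
for a in np.arange(.540,.58,.003):
    s=Q[(Q[:,0]>=a)&(Q[:,0]<a+.003)]
    if len(s): print(round(a+.0015,4),np.median(s[:,2]).round(4),end=' | ')
b=load('top');g=cv2.cvtColor(b['pixels'],cv2.COLOR_RGB2HSV)
T=cloud(b);m=(T[...,2]>.06)&(abs(T[...,0]-.558)<.04)&(abs(T[...,1]+.335)<.05)&(g[...,0]>105)&(g[...,0]<130);print(len(T[m]))
```

```text
0.5365 0.0508 | 0.5395 0.0509 | 0.5425 0.0512 | 0.5455 0.0507 | 0.5485 0.0513 | 0.5515 0.0558 | 0.5545 0.058 | 0.5575 0.0589 | 0.5605 0.0586 | 0.5635 0.0573 | 0.5665 0.0548 | xmax 0.5673
0.5365 0.051 | 0.5395 0.0511 | 0.5425 0.0508 | 0.5455 0.0511 | 0.5485 0.0508 | 0.5515 0.0547 | 0.5545 0.0576 | 0.5575 0.0581 | 0.5605 0.0587 | 0.5635 0.0581 | 0.5665 0.0554 | 0.5695 0.0522 | 0.5755 0.3145 | xmax 0.5683
pin 68 [0.557  0.5597 0.5624]
V cradle
0.5415 0.0409 | 0.5445 0.0443 | 0.5475 0.046 | 0.5505 0.0427 | 0.5535 0.0397 | 0.5565 0.0337 | 0.5595 0.0329 | 0.5625 0.0381 | 0.5655 0.0413 | 0.5685 0.0447 | 0.5715 0.0461 | 0.5745 0.0435 | 0.5775 0.041 | 0
```

Gap centre is (0.559, -0.2375) with yaw 1.25°, and the V cradle and pin agree. In the jaws, the lid centre is 1.5 mm behind the TCP and the knuckle centre 55.5 mm ahead of it. Moving over the gap.

{"method": "move_arm", "body": {
  "plan": [0.025, 0.002, 0, 0.5, -1, 0.024, 0.003, 0, 0, -1, 0, 0, 0.03, 0, -1, 0, 0, 0.03, 0, -1, 0, 0, 0.025, 0, -1, 0, 0, 0, 0, -1, 0, 0, 0, 0, -1, 0, 0, 0, 0, -1]
}}

```text
time: 13.05
eef_pos: [0.5598, -0.237, 0.1717]
tcp_rot: [[-0.021, 1.0, 0.002], [1.0, 0.021, -0.001], [-0.001, 0.002, -1.0]]
contact_force: [0.1, 0.1, -1.6]
width: 0.206
gripper_force: 58.8
```

Run:
```python
from h import *
to(.559,-.236,.1055,1.25)
f=grab('wrist');a=grab('scene')
can=np.zeros((600,800,3),np.uint8)
can[:,:400]=cv2.resize(a['pixels'][190:290,150:250],(400,600),interpolation=cv2.INTER_CUBIC)
can[:,400:]=cv2.resize(f['pixels'][100:400,180:380],(400,600),interpolation=cv2.INTER_CUBIC)
save('pics/d.png',can)
```

```text
t 13.05 pos [ 0.5598 -0.237   0.1717] yaw 1.2 F [ 0.1  0.1 -1.6] w 0.206 gf 58.8 zaxis [ 2.5e-03 -9.0e-04 -1.0e+00]
after roll -0.05 : [ 0.001  -0.0008  0.0662]
now axes: [ 0.0011 -0.0009  0.0662]
```

View pics/d.png

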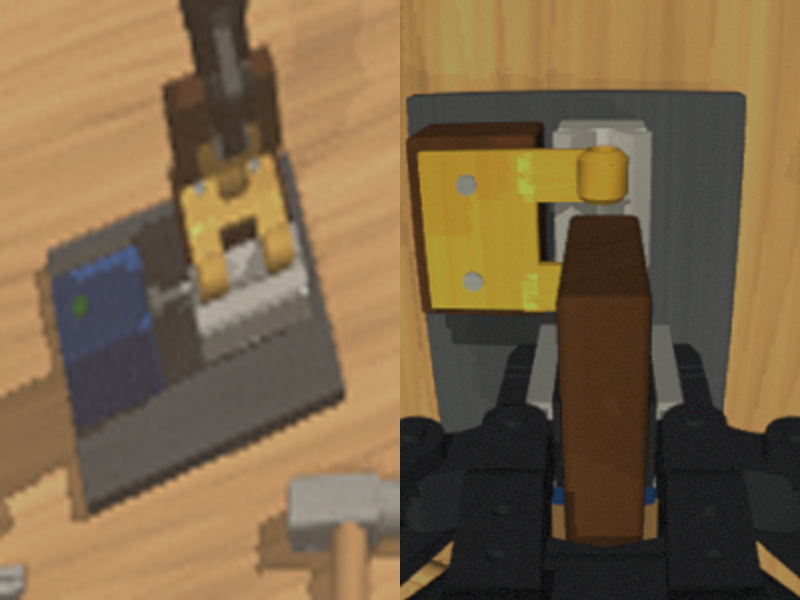

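The lid knuckle hangs over the gap in both views (scene crop (232,180), wrist crop (605,250)). Lowering slowly and watching the force.

{"method": "move_arm", "body": {
  "plan": [0.001, 0, 0.02, 0, -1, 0, 0, 0.02, 0, -1, 0, 0, 0.006, 0, -1, 0, 0, 0.004, 0, -1, 0, 0, 0.004, 0, -1, 0, 0, 0, 0, -1, 0, 0, 0, 0, -1]
}}

```text
time: 14.02
eef_pos: [0.5592, -0.2356, 0.1167]
tcp_rot: [[-0.021, 1.0, 0.001], [1.0, 0.021, -0.0], [-0.0, 0.001, -1.0]]
contact_force: [0.3, 0.2, -2.9]
width: 0.204
gripper_force: 58.8
```

```bash
python3 -c "
from h import *
to(.559,-.236,.1055,1.25)"
```

```text
t 14.03 pos [ 0.5592 -0.2356  0.1167] yaw 1.2 F [ 0.3  0.2 -2.9] w 0.204 gf 58.8 zaxis [ 8.e-04 -2.e-04 -1.e+00]
after roll -0.05 : [-0.0004 -0.0002  0.0112]
now axes: [-0.0004 -0.0002  0.0112]
```

Past the knuckle tops with no contact force. Continuing.

{"method": "move_arm", "body": {
  "plan": [0, 0, 0.004, 0, -1, 0, 0, 0.003, 0, -1, 0, 0, 0.002, 0, -1, 0, 0, 0.001, 0, -1, 0, 0, 0, 0, -1, 0, 0, 0, 0, -1]
}}

```text
time: 14.78
eef_pos: [0.5589, -0.2355, 0.1064]
tcp_rot: [[-0.021, 1.0, 0.0], [1.0, 0.021, -0.0], [-0.0, 0.0, -1.0]]
contact_force: [0.6, 0.5, -1.4]
width: 0.202
gripper_force: 58.8
```

{"method": "move_arm", "body": {
  "plan": [0, 0, 0.001, 0, -1, 0, 0, 0.001, 0, -1, 0, 0, 0, 0, -1, 0, 0, 0, 0, -1]
}}

```text
time: 15.28
eef_pos: [0.5592, -0.2356, 0.105]
tcp_rot: [[-0.021, 1.0, 0.001], [1.0, 0.021, 0.0], [0.0, 0.001, -1.0]]
contact_force: [-1.5, 0.5, 5.8]
width: 0.208
gripper_force: 59.9
```

{"method": "move_arm", "body": {
  "plan": [0, 0, 0.001, 0, -1, 0, 0, 0, 0, -1, 0, 0, 0, 0, -1]
}}

```text
time: 15.65
eef_pos: [0.5593, -0.2356, 0.1049]
tcp_rot: [[-0.021, 1.0, 0.001], [1.0, 0.021, 0.001], [0.001, 0.001, -1.0]]
contact_force: [-2.3, 1.5, 12.1]
width: 0.205
gripper_force: 61.1
```

Run:
```python
from h import *
to(.559,-.236,.1055,1.25)
f=grab('wrist');a=grab('scene')
can=np.zeros((600,800,3),np.uint8)
can[:,:400]=cv2.resize(a['pixels'][195:265,165:235],(400,600),interpolation=cv2.INTER_CUBIC)
can[:,400:]=cv2.resize(f['pixels'][100:400,180:380],(400,600),interpolation=cv2.INTER_CUBIC)
save('pics/e.png',can)
W=cloud(a);P=W.reshape(-1,3)
m=(abs(W[...,0]-.568)<.012)&(abs(W[...,1]+.2375)<.05)&(W[...,2]>.062)&(W[...,2]<.13);Q=W[m];print(len(Q),np.nanpercentile(Q,[2,50,98],0).round(4))
```

```text
t 15.65 pos [ 0.5593 -0.2356  0.1049] yaw 1.19 F [-2.3  1.5 12.1] w 0.205 gf 61.1 zaxis [ 1.2e-03  6.0e-04 -1.0e+00]
after roll -0.06 : [-0.0003 -0.0003 -0.0006]
now axes: [-0.0003 -0.0003 -0.0006]
283 [[ 0.5568 -0.2699  0.0663]
 [ 0.5688 -0.2476  0.0944]
 [ 0.5757 -0.202   0.1185]]
```

View pics/e.png

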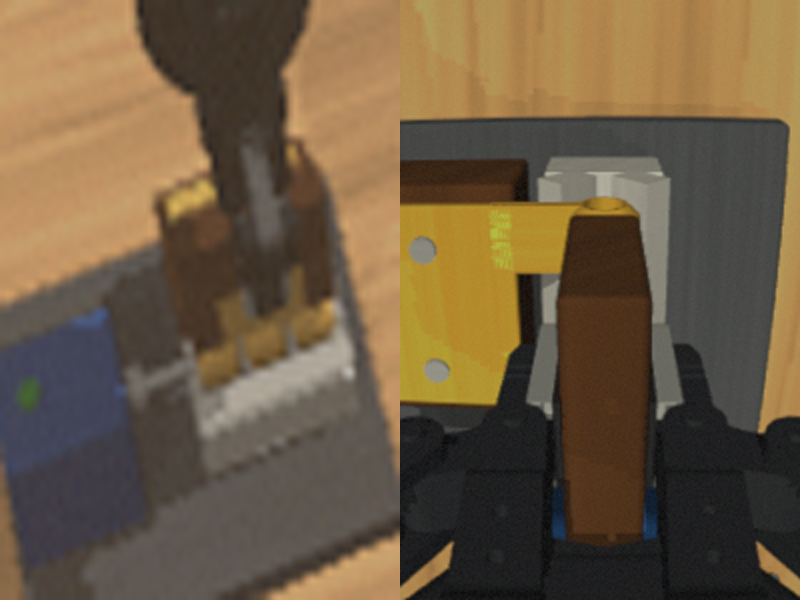

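The scene crop shows three knuckles in one line at (218,365), (265,343) and (313,320), with the lid upright in the jaws and 12 N pressing it into the cradle. It is seated, so I'm handing in.

```bash
python3 -c "
from bench import order
print(order.sign_off())"
```

```text
the job is handed in; nothing more can be done
None
```

Job handed in: the start button was pressed fully and sprang back, and the walnut lid's knuckle is seated in the jamb gap, in line with the jamb knuckles in the last picture, with the lid still gripped upright; the button was pressed twice because I doubted the first push, and the second press read 41 N at the wrist with the fingertips (the 40 N limit is for the arm and gripper body).

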